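# Hang the cooling fan on the board test rig and check that it turns

### The job

Hang the loose fan unit on the rail of the test rig, centred over the circuit board: lift its two hooks over the rail's front lip and lower it, without dropping it, until it is fully seated behind the lip. Once it hangs there, turn the fan's rotor by hand at least a quarter turn, either way, to check that it runs free, and leave the unit hanging. Do not shift the board or the other things on the desk.

Things in the scene. Friction and masses are not known exactly. Their poses are not given: they have to be found in the camera images.
- fan_mid (a point): the loose fan unit: square black fan housing 56 x 56 x 40 mm in a folded steel bracket over its top (top face 43 mm above the underside) and back; 0.3 kg, balanced near the fan axis. It stands upright; grasp it across its two flat sides, 56 mm apart along y. Point: on the fan axis, 21.5 mm above the underside; x points to its back (hook side), z up the fan axis
- hook_tip (a point): lower end of the fan unit's two hook tongues (mid-way between them), 46.5 mm behind the fan axis, 26.5 mm above the underside. Each tongue is 16 mm wide, at y = -18 and +18 mm; it turns down 14 mm from the sheet that rests on the lip (that sheet's underside is 40 mm above the unit's underside) and flares back: inner face 39 mm behind the fan axis at the root, 45 mm at the tip
- bumpers (a point): the two rubber bumpers low on the fan unit's back (mid-way between them): 32.5 mm behind the fan axis, 7 mm above the underside. They lean on the rail's front face when the unit hangs; with them just touching that face, the tongues are rightly placed behind the lip to be lowered
- rotor_can (a point): the fan's rotor: a dark steel motor can, 26 mm in diameter, that stands 18 mm proud of the fan unit's top sheet and turns with its seven blades about the upright fan axis. The point is on the fan axis, half-way up the proud part (9 mm above the top sheet, 30.5 mm above fan_mid). It turns with slight friction.
- fan_rotor (a joint): turn of the rotor about the fan axis in rad, counter-clockwise from above positive, no limits; at the start within 0.25 of zero
- rig: the test rig, fixed: grey base plate 125 x 212 mm (top 8 mm above the desk) and, between two grey end brackets (106 mm high, inner faces 190 mm apart), a hanger rail along y. Origin at desk height below the rail's middle; -x is the open front. With the fan unit seated its fold rests on the lip, its underside is at z = 60 mm and its fan axis at about x = -5 mm
- rail_lip (a point): top of the rail's anti-jump lip at mid-length, x = +30.5 mm, z = 100 mm from the rig's origin (same axes: y along the rail, x to the back). The lip is 5 mm thick, rounded on top, its front flush with the rail's front face (x = 28 mm, flat down to z = 52 mm). Behind it a channel 17 mm wide, 20 mm deep, then a back wall 104 mm high
- board_mid (a point): centre of the circuit board that lies loose on the rig's base plate below the rail's front (black, 53 x 68 mm, with its connectors 19 mm high, the long side along y); the point is half-way up
- fan_unit: the fan unit again, its origin on the fan axis at the underside; same axes as fan_mid
- carton: bystander: small card box 61 x 66 x 55 mm at the right side of the desk; origin under its centre
- spanner: bystander: small steel spanner, 113 mm long, lying flat near the back edge of the desk
- cutters: bystander: red-handled side cutters, 122 mm long, lying flat
- screwdriver: bystander: black precision screwdriver, 126 mm long, lying flat
- tape: bystander: roll of black tape, 55 mm across, 19 mm high
- bearing_a: bystander: ball bearing, 22 mm across, 7 mm high, lying flat
- bearing_b: bystander: a second, equal ball bearing beside it

How it is judged:
By the outcome, as a careful person would: the job done as asked, in the order asked, and still so for the second after the job is handed in, with the robot touching nothing.
It also fails if it takes over 58 s, if anything falls off the work surface, if the arm or the gripper's body presses on something with over 40 N, if the wrist force passes 120 N, or if a joint passes its speed limit or range.

### The arm

A 6-joint arm with a two-finger parallel gripper is mounted at the origin on the work surface; the furniture and walls round the work are solid. World frame = base frame: x ahead of the robot, y to its left, z up, the work surface at z = 0. Lengths are in m, angles in degrees, forces in N, time in s.
With the tool pointing down it reaches from about 0.25 to 0.725 m from the base axis. Payload 9.7 kg.
Tool frame: the origin (TCP) lies on the centre line of the jaws, within the pads' length; the fingertips stand bot.nose_length ahead of it and the grasp point (between the pads) lies 11 mm behind it (bot.nose_length is the distance from the TCP to the fingertips, in m); z points along the fingers, y is the line along which they close (so a half turn about z gives the same grasp; the last joint's range is limited). The gripper opens to 85 mm and grips with 20 to 120 N. Pads are 22 mm wide; open, the fingers measure 114 mm over their backs; the gripper's body (76 mm by 85 mm) begins 54 mm behind the grasp point. The pads swing forward as they close: fully open they stand 13 mm farther back than shut.
Start: joints at [-67.953, 4.979, 10.078, 95.1, 0, 90], TCP at [0.206, -0.51, 0.239] pointing down, gripper open.
Joint ranges: [-179.16, 179.16], [-48.56, 103.87], [-65.8, 70.77], [-126.05, 130.52], [-82.76, 87.17], [-180, 180]. Speed limits (degrees/s): [127.2, 127.2, 147.25, 180, 180, 180].

### API

Orientations are given as [roll, pitch, yaw] about the fixed x, y, z axes, in that order (R = Rz(yaw) Ry(pitch) Rx(roll)).
In Python, from workcell import bot gives the robot as it stands. The module is installed in compiled form; this text tells all that it offers.
- The arm moves only by the shell command python3 -m inch 'ROWS' [OPENING] [FORCE]. ROWS is JSON, a list of rows, each a list of 4 numbers: the shift along the world's x, y, z in cm, then the turn about the world's z in degrees. A call has exactly 8 rows; each row is the pose to reach, as a shift and turn from the pose commanded when the call began; what a row does not reach only later rows make up. A row lasts 1/8 s, in which the tool goes at most 62.5 mm and 10.7 degrees, less where a joint would pass 70% of its speed; a pose out of reach is approached as far as the arm can. A call with a gripper value outside its range is refused whole. OPENING is the finger opening in cm, from 0 to 8.54, set as the call begins (- or left out, the last holds). The fingers move at their own pace and stop on an object; FORCE is the grip in N (left out, the last holds). Time passes only in rows, so rows that repeat a pose let the fingers close, or fill a call up. It gives the time, the measured TCP pose, the force, the opening and the grip force at its end, in the units of the state.
- bot.get_obs(): the state, without advancing time (a new reading comes with each control period).
- bot.camera(name): name is "scene" or "side" or "wrist"; returns a dict with "img" (420x560x3 uint8, red, green, blue), "fovy" (degrees; the focal length in pixels is half the picture's height over the tangent of half this angle, whatever the lens; pixels are square), "cx", "cy" (the principal point, pixels), "R" (3x3) and "t" (3): a world point X has camera coordinates R X + t; the wrist camera has in their place "mount" (4x4, takes a point from camera to tool coordinates, whose origin is the TCP and whose axes are the flange's). Camera axes: x right, y down, z forward; pixel columns grow to the right and rows downward; lengths in m; the calibration is good to about 2 mm. A picture is of the moment at which its call begins: read the wrist's pose just before it. There is no depth.
- bot.job_done(): hands the job in; it is judged then, once.
Trained networks look in a picture, given as the dict that the camera call returned (one of the last four; its "shot" number tells which), for a name from the list of things; names that differ only in an ending like _2 or _b are one class to them, and where a whole thing is asked for, a point or a joint stands for the part that bears it (a point fixed in the world has none). Each returns a list of dicts, best first, with "score" (0 to 1); they miss things now and then, are a little off and sometimes report something else, mostly with a low value. They report only what shows in the picture. A call takes as long as a camera call.
- bot.find_in(thing, picture): "point" ([column, row] in pixels, amid what is visible of it).
- bot.landmark_of(thing, picture): "point" ([column, row] in pixels: a listed point, or the origin of a listed thing).
The state is a dict: "time": time; "q": joint angles; "qd": joint speeds; "joint_efforts": joint torques, N m; "ee_pos": TCP position; "tcp_rot": TCP orientation; "wrist_force": force on the tool from outside, world axes, zero at the start; "torque": the same for the moment, N m; "opening": finger opening in m; "grasp_force": force on a finger pad.
Only numpy, scipy, OpenCV 4.12 (cv2) and the standard library are available. Lean on these libraries where they do the work, as an engineer would, in place of code of your own. Each camera call takes 0.05 s, during which the arm holds its last target. There are 200 camera calls.

## Working session

There is one attempt and no reset: what is moved stays moved. The work goes in short steps, Python scripts to look and compute and a shell command to move; the robot and the scene stay as the last step left them, time stands still between calls to the robot, and variables do not carry over. Pictures are saved under pics/ and viewed, at most 10 in all, crops included, and the job is handed in when it is done.

```bash
mkdir -p pics
cat > h.py <<'E'
import numpy as np, cv2
from scipy.spatial.transform import Rotation as Ro
from workcell import bot
def shot(n):
    o=bot.get_obs(); p=bot.camera(n)
    if n=="wrist":
        T=np.eye(4); T[:3,:3]=Ro.from_euler('xyz',o['tcp_rot'],degrees=True).as_matrix(); T[:3,3]=o['ee_pos']
        M=np.linalg.inv(T@np.array(p['mount'])); p['R_'],p['t_']=M[:3,:3],M[:3,3]
    else: p['R_'],p['t_']=np.array(p['R']),np.array(p['t'])
    return p
def K(p):
    f=p['img'].shape[0]/2/np.tan(np.radians(p['fovy']/2)); return np.array([[f,0,p['cx']],[0,f,p['cy']],[0,0,1]])
def atz(p,px,z):
    d=p['R_'].T@np.linalg.solve(K(p),[*px,1]); c=-p['R_'].T@p['t_']; return c+d*(z-c[2])/d[2]
def proj(p,X):
    v=K(p)@(p['R_']@np.array(X)+p['t_']); return v[:2]/v[2]
def tri(ps,pxs):
    A=[];b=[]
    P=[K(p)@np.c_[p['R_'],p['t_']] for p in ps]
    for M,u in zip(P,pxs):
        for i in (0,1):
            r=u[i]*M[2]-M[i]; A.append(r[:3]/np.linalg.norm(r[:3])); b.append(-r[3]/np.linalg.norm(r[:3]))
    s=np.linalg.lstsq(np.array(A),np.array(b),rcond=None); return s[0]
def save(p,n): cv2.imwrite('pics/'+n,p['img'][:,:,::-1])
E
python3 - <<'E'
from h import *
print(bot.get_obs(),bot.nose_length)
P=[shot(n) for n in("scene","side","wrist")]
for p,n in zip(P,("scene","side","wrist")): save(p,n+'0.png')
cv2.imwrite('pics/both0.png',np.vstack([p['img'] for p in P[:2]])[:,:,::-1][::1,::1] if 0 else cv2.resize(np.hstack([p['img'] for p in P[:2]])[:,:,::-1],(800,300)))
for t in ["fan_mid","hook_tip","bumpers","rotor_can","fan_unit","rig","rail_lip","board_mid","carton"]:
    L=[bot.landmark_of(t,p) for p in P]
    print(t,[(np.round(l[0]['point'],1).tolist(),round(l[0]['score'],2)) if l else None for l in L], np.round(tri(P[:2],[l[0]['point'] for l in L[:2]]),4) if L[0] and L[1] else '')
E
```

```text
{'time': 0.0, 'q': array([-6.79537062e+01,  5.01017678e+00,  1.00357082e+01,  9.51002626e+01,
       -4.87828837e-04,  8.99991090e+01]), 'qd': array([-0.01268818,  0.07421807,  0.06038   ,  0.08867399, -0.08493809,
        0.05188493]), 'joint_efforts': array([-5.63962549e-04, -5.20389032e+01,  4.64800966e+01,  1.61484873e-02,
       -6.43950693e-05, -1.05104218e-05]), 'ee_pos': array([ 0.20636166, -0.50958351,  0.23860316]), 'tcp_rot': array([-1.79925269e+02,  4.86666333e-04,  2.20471854e+01]), 'wrist_force': array([-0.00340977, -0.26780771, -0.68715884]), 'torque': array([0.01584656, 0.01893276, 0.0261725 ]), 'grasp_force': 0.0, 'opening': 0.08526471973067684} 0.008
fan_mid [([356.7, 246.8], 0.59), ([226.3, 276.7], 0.94), None] [ 0.4765 -0.2331  0.0216]
hook_tip [([375.3, 241.8], 0.69), ([235.6, 289.7], 0.83), None] [ 0.5201 -0.2484  0.0246]
bumpers [([367.6, 250.6], 0.8), ([228.0, 292.6], 0.65), None] [ 0.4992 -0.2472  0.0081]
rotor_can [([359.4, 234.7], 0.76), ([224.8, 261.5], 0.78), None] [ 0.476  -0.2354  0.0539]
fan_unit [([356.6, 256.7], 0.73), ([229.5, 284.0], 0.68), None] [ 4.778e-01 -2.309e-01 -3.000e-04]
rig [([233.4, 199.4], 0.86), ([351.7, 206.3], 0.92), None] [0.4594 0.1676 0.0083]
rail_lip [([234.7, 165.6], 0.56), ([360.8, 175.7], 0.61), None] [0.4736 0.1716 0.098 ]
board_mid [([225.9, 197.5], 0.78), ([352.8, 199.5], 0.43), None] [0.4474 0.1864 0.0137]
carton [None, ([155.0, 260.1], 0.73), None]
```

View pics/scene0.png

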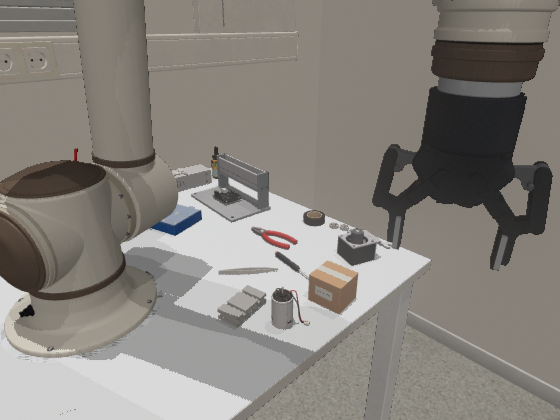

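View pics/side0.png

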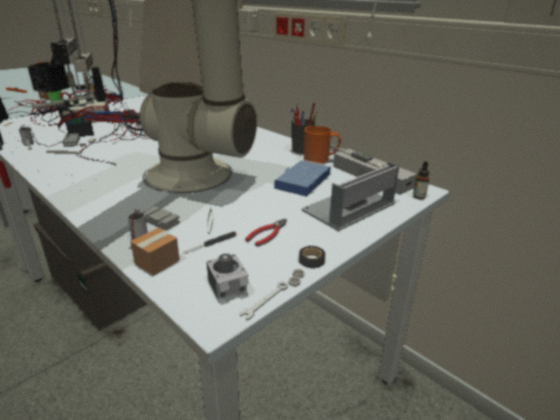

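The scene view shows the fan at (357,247) and the rig at (233,199). The side view has the fan at (227,277) and the rig at (352,206). Triangulated heights agree with the given sizes, so I'm going above the fan for a close look.

```bash
python3 -m inch '[[3,3.5,0,-6],[6,7,0,-12],[9,10.5,0,-18],[12,14,0,-24],[15,17.5,0,-30],[18,21,0,-36],[21,24.5,0,-42],[23,26,0,-45]]'
python3 - <<'E'
from h import *
p=shot("wrist"); save(p,'w1.png'); print(np.round(p['mount'],3).tolist(), bot.get_obs()['ee_pos'],bot.get_obs()['tcp_rot'])
for t,z in [("fan_mid",.0215),("hook_tip",.0265),("bumpers",.007),("rotor_can",.052),("fan_unit",0)]:
    l=bot.landmark_of(t,p); print(t,[(np.round(a['point'],1).tolist(),round(a['score'],2),np.round(atz(p,a['point'],z),4).tolist()) for a in l[:2]])
E
```

```text
time: 2.5
ee_pos: [0.4375, -0.248, 0.2395]
tcp_rot: [-180.0, -0.0, -23.0]
wrist_force: [-0.3, -0.9, -0.2]
opening: 0.0855
grasp_force: 0.0
[[-0.0, -0.959, -0.283, 0.072], [1.0, -0.0, -0.0, -0.001], [-0.0, -0.283, 0.959, -0.134], [0.0, 0.0, 0.0, 1.0]] [ 0.43902687 -0.24723883  0.23911116] [-1.79944597e+02 -3.36372768e-02 -2.30682772e+01]
fan_mid [([251.4, 144.2], 0.73, [0.4767, -0.2312, 0.0215]), ([253.1, 146.5], 0.69, [0.4739, -0.2318, 0.0215])]
hook_tip [([249.8, 101.7], 0.61, [0.5152, -0.2474, 0.0265]), ([202.6, 84.8], 0.29, [0.5472, -0.212, 0.0265])]
bumpers [([248.4, 114.1], 0.89, [0.5051, -0.2394, 0.007])]
rotor_can [([248.9, 151.5], 0.81, [0.4737, -0.23, 0.052])]
fan_unit [([252.0, 142.4], 0.79, [0.4765, -0.2299, 0.0])]
```

View pics/w1.png

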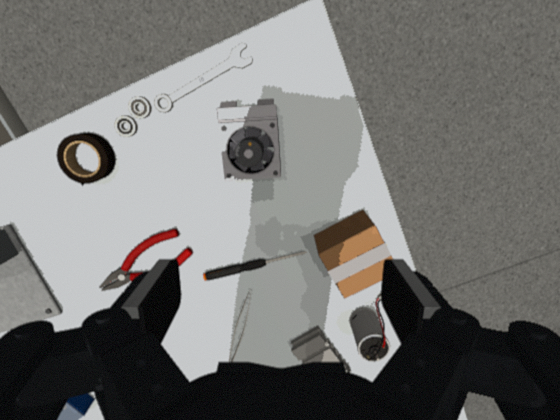

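The wrist view shows the fan at (249,140), hooks up-image, leaning about 3° from the tool's x axis, so its yaw is about -20°. I'll go directly above it and look from there.

```bash
python3 -m inch '[[1,0.5,-1.5,0.5],[2,1,-3,1],[3,1.4,-5,2],[3.75,1.7,-7,3],[3.75,1.7,-8,3],[3.75,1.7,-8,3],[3.75,1.7,-8,3],[3.75,1.7,-8,3]]'
python3 - <<'E'
from h import *
p=shot("wrist"); save(p,'w2.png'); o=bot.get_obs();print(o['ee_pos'],o['tcp_rot'])
for t,z in [("fan_mid",.0215),("hook_tip",.0265),("bumpers",.007),("rotor_can",.052),("fan_unit",0)]:
    l=bot.landmark_of(t,p); print(t,[(np.round(a['point'],1).tolist(),round(a['score'],2),np.round(atz(p,a['point'],z),4).tolist()) for a in l[:2]])
E
```

```text
time: 3.8
ee_pos: [0.4741, -0.233, 0.1601]
tcp_rot: [180.0, -0.1, -20.0]
wrist_force: [2.0, 0.2, 0.1]
opening: 0.0853
grasp_force: 0.0
[ 0.47410017 -0.23303457  0.15998691] [ 1.79992473e+02 -6.62650449e-02 -1.99735739e+01]
fan_mid [([277.4, 193.3], 0.93, [0.4742, -0.2293, 0.0215])]
hook_tip [([277.8, 139.6], 0.55, [0.5158, -0.2449, 0.0265])]
bumpers [([278.3, 152.4], 0.64, [0.5038, -0.2408, 0.007])]
rotor_can [([273.9, 204.1], 0.84, [0.4749, -0.2271, 0.052]), ([278.3, 193.6], 0.7, [0.4813, -0.2329, 0.052])]
fan_unit [([278.4, 186.2], 0.6, [0.4747, -0.2302, 0.0])]
```

View pics/w2.png

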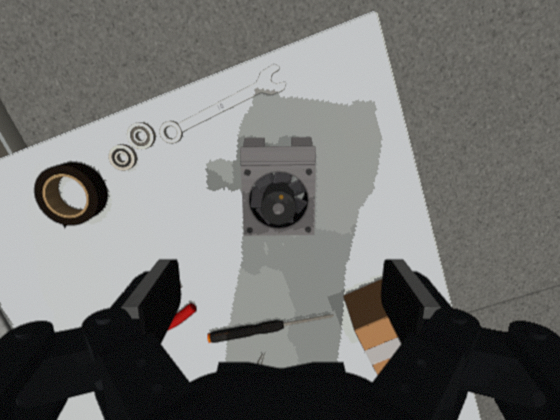

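The fan sits mid-image (housing edges at columns 243–316) and its sides are parallel to the tool, so yaw -20° is right. Next I descend and grasp.

```bash
python3 -m inch '[[0,0.2,-3,0],[0,0.2,-6,0],[0,0.2,-9,0],[0,0.2,-11.5,0],[0,0.2,-13.5,0],[0,0.2,-14.5,0],[0,0.2,-14.5,0],[0,0.2,-14.5,0]]'; python3 -m inch '[[0,0,0,0],[0,0,0,0],[0,0,0,0],[0,0,0,0],[0,0,0,0],[0,0,0,0],[0,0,0,0],[0,0,0,0]]' 5 50
```

```text
time: 5.1
ee_pos: [0.4744, -0.231, 0.0152]
tcp_rot: [180.0, -0.1, -20.0]
wrist_force: [-0.3, -0.9, 0.7]
opening: 0.0854
grasp_force: 0.0
time: 6.1
ee_pos: [0.4744, -0.2311, 0.0154]
tcp_rot: [180.0, -0.1, -20.0]
wrist_force: [-1.8, 1.0, 6.3]
opening: 0.0569
grasp_force: 53.1
```

```bash
python3 -m inch '[[0,0,2,0],[0,0,5,0],[0,0,9,0],[0,0,13,0],[0,1,17,0],[0,3,20,0],[0,6,22,0],[0,10,22,0]]'
python3 - <<'E'
from h import *
P=[shot("scene"),shot("side")]
for p in P: print(-p['R_'].T@p['t_'])
print(tri(P,[(218,158),(398,170)]),tri(P,[(267,183),(335,187)]))
for z in (.106,): print([np.round(atz(p,u,z),3).tolist() for p,u in [(P[0],(218,158)),(P[0],(267,183)),(P[1],(335,187)),(P[1],(398,170))]])
c=lambda p,a,b,d,e: cv2.resize(p['img'][b:e,a:d],None,fx=4,fy=4,interpolation=cv2.INTER_CUBIC)
a=c(P[0],180,135,280,225); b=c(P[1],300,155,400,245)
cv2.imwrite('pics/rig.png',np.hstack([a,b])[:,:,::-1])
E
```

```text
time: 7.1
ee_pos: [0.4677, -0.1496, 0.2354]
tcp_rot: [-179.1, -0.1, -18.2]
wrist_force: [0.4, -0.3, -3.0]
opening: 0.057
grasp_force: 54.3
[-0.14807542 -0.6397548   0.45700302]
[ 0.96093439 -0.58592313  0.4868374 ]
[0.5030224  0.28926682 0.08567632] [0.48085047 0.05893748 0.09319579]
[[0.472, 0.246, 0.106], [0.444, 0.013, 0.106], [0.485, 0.058, 0.106], [0.529, 0.238, 0.106]]
```

View pics/rig.png

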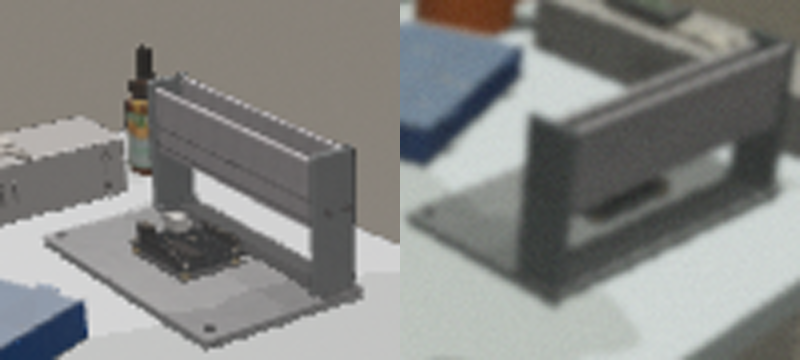

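The crop shows the rig's open front facing the robot, board at about (190,245), and the rail nearly along world y. I'll move in front of it, high, for a wrist view.

```bash
python3 -m inch '[[-1,3,1,1],[-2.5,7,2,3],[-4,11.5,2.5,5],[-5.5,16,2.5,7],[-7,20.5,2.5,9],[-8.5,25,2.5,11],[-9.4,28,2.5,12],[-9.4,28,2.5,12]]'
python3 - <<'E'
from h import *
p=shot("wrist"); save(p,'w3.png'); o=bot.get_obs();print(o['ee_pos'],o['tcp_rot'])
for t,z in [("rail_lip",.1),("board_mid",.0175),("rig",0),("hook_tip",.26)]:
    l=bot.landmark_of(t,p); print(t,[(np.round(a['point'],1).tolist(),round(a['score'],2),np.round(atz(p,a['point'],z),4).tolist()) for a in l[:2]])
E
```

```text
time: 8.2
ee_pos: [0.3724, -0.0018, 0.2591]
tcp_rot: [-176.6, 0.1, -2.8]
wrist_force: [-0.9, -0.1, -3.5]
opening: 0.0569
grasp_force: 54.4
[ 0.37212296 -0.00172822  0.25929745] [-1.76570727e+02  9.47461930e-02 -2.76363616e+00]
rail_lip [([78.3, 65.8], 0.81, [0.4808, 0.1715, 0.1])]
board_mid [([122.6, 108.3], 0.72, [0.4456, 0.1829, 0.0175])]
rig []
hook_tip []
```

View pics/w3.png

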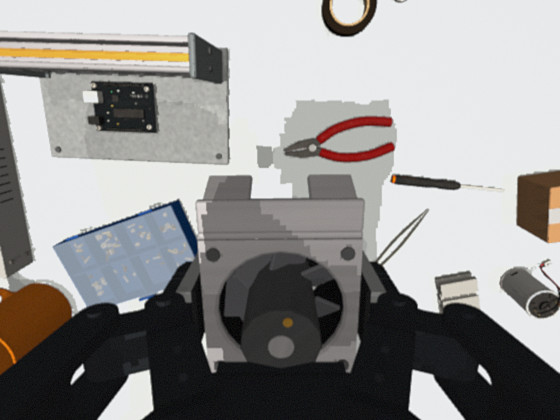

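The rig is at the upper left (lip near row 66, board at (125,108)) and the fan is held squarely. The move lagged, so I continue until I'm facing the board.

```bash
python3 -m inch '[[0,3,0,0],[0,6,0,-1],[0,9,0,-1.5],[0,12,0,-2],[0,15,0,-2],[0,17.5,0,-2],[0,17.5,0,-2],[0,17.5,0,-2]]'
python3 - <<'E'
from h import *
p=shot("wrist"); save(p,'w4.png'); o=bot.get_obs();print(o['ee_pos'],o['tcp_rot'])
for t,z in [("rail_lip",.1),("board_mid",.0175),("rig",0),("hook_tip",.26)]:
    l=bot.landmark_of(t,p); print(t,[(np.round(a['point'],1).tolist(),round(a['score'],2),np.round(atz(p,a['point'],z),4).tolist()) for a in l[:2]])
E
```

```text
time: 9.45
ee_pos: [0.3698, 0.0218, 0.2594]
tcp_rot: [-173.9, 0.2, -1.1]
wrist_force: [0.2, -0.2, -2.8]
opening: 0.0573
grasp_force: 54.4
[0.36982675 0.02185033 0.25942963] [-1.73936294e+02  1.67602290e-01 -1.09053709e+00]
rail_lip [([121.5, 52.8], 0.59, [0.483, 0.1708, 0.1])]
board_mid [([158.6, 101.3], 0.6, [0.4441, 0.1819, 0.0175])]
rig []
hook_tip []
```

View pics/w4.png

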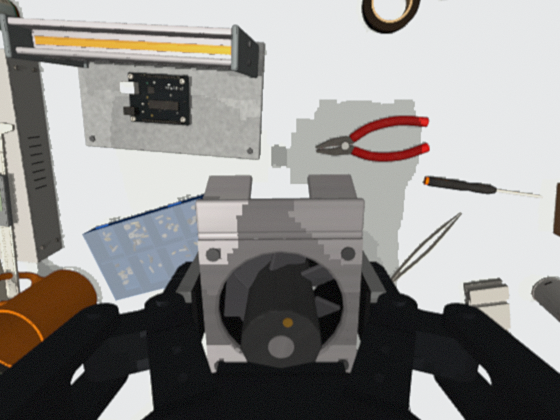

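Run:
```python
from h import *
o=bot.get_obs(); print(np.round(o['q'],1),np.round(o['qd'],1),np.round(o['joint_efforts'],1),o['wrist_force'],o['ee_pos'])
```

```text
[ -1.1 -18.8  -9.2  99.7   6.1 179.9] [-0.1 -0.  -0.  -0.  -0.  -0.1] [ -0.  -26.5  47.3   0.    0.4  -0. ] [-0.6483368   0.02155549 -3.37793755] [0.36983512 0.02187253 0.25937726]
```

Joint 6 sits at its limit (180°): this grasp can't face the rig. The fix is to set the fan back on its clear spot and regrasp it with the tool half-turned.

```bash
python3 -m inch '[[1,-3,0,0],[2,-6,0,0],[3,-9,0,0],[4,-12,0,0],[5,-15,0,0],[5,-15,0,0],[5,-15,0,0],[5,-15,0,0]]'
python3 -c "
from h import *
o=bot.get_obs(); print(np.round(o['q'],1),o['ee_pos'],o['tcp_rot'])"
```

```text
time: 10.7
ee_pos: [0.4197, -0.1275, 0.2596]
tcp_rot: [-173.9, 0.2, -1.0]
wrist_force: [-0.1, 0.7, -3.6]
opening: 0.0569
grasp_force: 54.7
[-20.5  -7.7  -0.2  99.6   5.7 160.5] [ 0.41970298 -0.1274931   0.25959918] [-1.73933808e+02  1.53617975e-01 -1.04237367e+00]
```

Commanded poses restart from what was reached, and the limit left a 6° tilt. Going the other way round, joint 6 would be about -150° at the rig, which is in range, so no regrasp is needed. I'll spin the wrist back in the air and undo the tilt against the opposite limit.

```bash
for i in 1; do python3 -m inch '[[0,0,0,10.5],[0,0,0,21],[0,0,0,31.5],[0,0,0,42],[0,0,0,52.5],[0,0,0,63],[0,0,0,73.5],[0,0,0,84]]'; python3 -m inch '[[0,0,0,10.5],[0,0,0,21],[0,0,0,31.5],[0,0,0,42],[0,0,0,52.5],[0,0,0,63],[0,0,0,73.5],[0,0,0,84]]'; python3 -m inch '[[0,0,0,10.5],[0,0,0,21],[0,0,0,31.5],[0,0,0,42],[0,0,0,52.5],[0,0,0,63],[0,0,0,73.5],[0,0,0,84]]'; python3 -m inch '[[0,0,0,10.5],[0,0,0,21],[0,0,0,31.5],[0,0,0,42],[0,0,0,52.5],[0,0,0,63],[0,0,0,73.5],[0,0,0,78]]'; done
python3 -c "
from h import *
o=bot.get_obs(); print(np.round(o['q'],1),o['ee_pos'],o['tcp_rot'])"
```

```text
time: 11.7
ee_pos: [0.4199, -0.1274, 0.2597]
tcp_rot: [-174.0, 0.2, 83.3]
wrist_force: [-1.0, 0.2, -4.4]
opening: 0.0569
grasp_force: 54.7
time: 12.7
ee_pos: [0.4197, -0.1273, 0.2597]
tcp_rot: [-173.9, 0.2, 167.3]
wrist_force: [-0.7, -0.5, -2.7]
opening: 0.0571
grasp_force: 54.7
time: 13.7
ee_pos: [0.4196, -0.1273, 0.2597]
tcp_rot: [-173.9, 0.2, -108.7]
wrist_force: [-0.5, -0.4, -3.1]
opening: 0.057
grasp_force: 54.7
time: 14.7
ee_pos: [0.4197, -0.1275, 0.2596]
tcp_rot: [-173.9, 0.2, -30.8]
wrist_force: [0.3, 0.0, -3.7]
opening: 0.0566
grasp_force: 54.7
[ -20.7  -10.7   -2.9   96.9    6.  -169.8] [ 0.41974652 -0.12750651  0.25956166] [-1.73927189e+02  1.57508164e-01 -3.07998340e+01]
```

```bash
python3 -m inch '[[0,-1,0,4],[0,-2,0,8],[0,-3,0,11],[0,-4,0,14],[0,-5,0,14],[0,-6,0,14],[0,-6,0,14],[0,-6,0,14]]'
python3 -c "
from h import *
o=bot.get_obs(); print(np.round(o['q'],1),o['ee_pos'],o['tcp_rot'])"
```

```text
time: 15.7
ee_pos: [0.4366, -0.1434, 0.2594]
tcp_rot: [-176.0, 0.2, -20.7]
wrist_force: [0.4, 0.8, -3.0]
opening: 0.0571
grasp_force: 54.7
[ -20.6   -6.7    0.7   97.6    4.  -179.9] [ 0.43663957 -0.14340316  0.2593601 ] [-175.98585604    0.23924741  -20.65431409]
```

Tilt is shrinking as predicted; repeating.

```bash
python3 -m inch '[[0,-1,0,3],[0,-2,0,6],[0,-3,0,9],[0,-4,0,10],[0,-5,0,12],[0,-6,0,14],[0,-6,0,14],[0,-6,0,14]]'
python3 -c "
from h import *
o=bot.get_obs(); print(np.round(o['q'],1),o['ee_pos'],o['tcp_rot'])"
```

```text
time: 16.7
ee_pos: [0.4608, -0.0874, 0.2594]
tcp_rot: [-178.8, 0.3, -11.5]
wrist_force: [0.2, 0.5, -2.9]
opening: 0.0571
grasp_force: 54.7
[ -11.5   -5.3    2.1   97.7    1.2 -179.9] [ 0.46076465 -0.08737097  0.25939305] [-178.79293998    0.34299399  -11.50749859]
```

```bash
python3 -m inch '[[0,-0.5,0,2],[0,-1,0,3],[0,-1.5,0,4],[0,-2,0,5],[0,-2.5,0,6],[0,-2.5,0,6],[0,-2.5,0,6],[0,-2.5,0,6]]'
python3 -c "
from h import *
o=bot.get_obs(); print(np.round(o['q'],1),o['ee_pos'],o['tcp_rot'])"
```

```text
time: 17.7
ee_pos: [0.4668, -0.0731, 0.2593]
tcp_rot: [179.5, 0.4, -8.6]
wrist_force: [-0.8, 0.0, -2.9]
opening: 0.0571
grasp_force: 54.7
[  -8.6   -4.7    2.6   97.7   -0.5 -179.9] [ 0.46677528 -0.07307777  0.25933039] [179.45193283   0.3935693   -8.63528562]
```

```bash
python3 -m inch '[[-1,3,0,0],[-3,6,0,0],[-5,10,0,1],[-7,14,0,2],[-8.5,18,0,3],[-9.7,22,0,3.6],[-9.7,24.3,0,3.6],[-9.7,24.3,0,3.6]]'
python3 - <<'E'
from h import *
p=shot("wrist"); save(p,'w5.png'); o=bot.get_obs();print(o['ee_pos'],o['tcp_rot'],np.round(o['q'],1),o['qd'].round(1))
for t,z in [("rail_lip",.1),("board_mid",.0175),("rig",0),("hook_tip",.26)]:
    l=bot.landmark_of(t,p); print(t,[(np.round(a['point'],1).tolist(),round(a['score'],2),np.round(atz(p,a['point'],z),4).tolist()) for a in l[:2]])
E
```

```text
time: 18.7
ee_pos: [0.3695, 0.1711, 0.2592]
tcp_rot: [179.5, 0.4, -4.9]
wrist_force: [0.2, -0.3, -3.2]
opening: 0.0573
grasp_force: 54.8
[0.36963472 0.17029019 0.2592881 ] [179.43684291   0.39980798  -4.93614479] [  24.9  -13.3   -4.8   99.    -0.3 -150.1] [-1.6 -0.4 -0.2  0.3 -0.1 -0.4]
rail_lip [([267.4, 50.0], 0.73, [0.4795, 0.1715, 0.1])]
board_mid [([261.7, 96.6], 0.72, [0.4456, 0.1831, 0.0175])]
rig []
hook_tip []
```

View pics/w5.png

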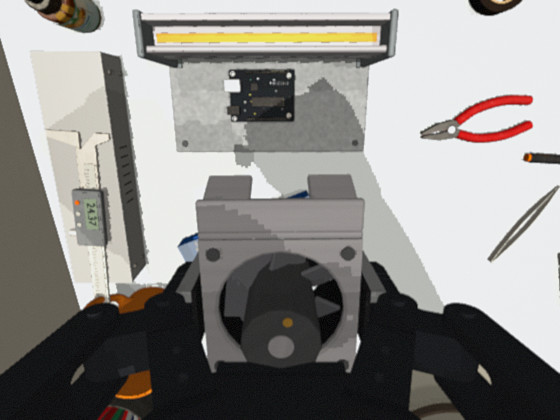

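The rail runs across rows 38–52, parallel to the hooks; the board is centred at about (262,96). Now I measure the rig yaw and lip line precisely from the edges.

Run:
```python
from h import *
p=shot("wrist"); g=cv2.GaussianBlur(cv2.cvtColor(p['img'],cv2.COLOR_RGB2GRAY),(3,3),0).astype(float)
print(g[20:72:1,200].astype(int).tolist()); print(g[20:72,330].astype(int).tolist()); print(g[140:160,210].astype(int).tolist())
d=np.abs(np.diff(g,axis=0))
for a,b,c0,c1,z in [(145,157,185,360,.008)]:
    c=np.arange(c0,c1); r=a+np.argmax(d[a:b,c0:c1],axis=0)+.5
    k=np.polyfit(c,r,1); m=abs(np.polyval(k,c)-r)<1.5; k=np.polyfit(c[m],r[m],1)
    A,B=[atz(p,(x,np.polyval(k,x)),z) for x in(c0,c1)]; print(k,A,B,np.degrees(np.arctan2(A[0]-B[0],A[1]-B[1])))
# plate side edges midline
L=atz(p,(176.5,151),.008);Rr=atz(p,(367.5,151.5),.008);print('plate corners',L,Rr)
s=[shot("scene"),shot("side")]
for t in("rail_lip","board_mid","rig"):
    l=[bot.landmark_of(t,q) for q in s+[p]]; ok=[(q,x[0]['point']) for q,x in zip(s+[p],l) if x]; X=tri(*zip(*ok)); print(t,len(ok),X,[np.round(proj(q,X)-u,1) for q,u in ok])
l=bot.landmark_of("board_mid",p)
```

```text
[182, 122, 81, 69, 68, 70, 91, 141, 194, 221, 226, 226, 225, 221, 209, 200, 202, 207, 208, 208, 207, 209, 213, 219, 225, 221, 204, 196, 210, 225, 222, 198, 159, 114, 80, 68, 69, 71, 72, 76, 85, 94, 112, 143, 170, 180, 181, 180, 179, 178, 178, 179]
[139, 89, 68, 65, 64, 78, 126, 187, 222, 230, 229, 225, 214, 203, 199, 203, 208, 210, 210, 209, 207, 201, 200, 215, 226, 217, 203, 208, 222, 219, 190, 153, 117, 85, 70, 71, 75, 73, 72, 79, 84, 88, 107, 141, 166, 174, 177, 178, 180, 180, 179, 178]
[169, 169, 168, 169, 171, 172, 173, 173, 171, 170, 166, 161, 175, 210, 234, 238, 237, 237, 236, 236]
[-7.90891203e-03  1.54253786e+02] [0.39376841 0.27380225 0.008     ] [0.37744244 0.07707282 0.008     ] 4.743932093853877
plate corners [0.39662446 0.28295072 0.008     ] [0.37656687 0.06861145 0.008     ]
rail_lip 3 [0.47826741 0.17004896 0.10005853] [array([-1.2,  0.8]), array([ 2. , -0.7]), array([ 5.7, -0.3])]
board_mid 3 [0.45014453 0.17986258 0.01801208] [array([-1.2,  0.2]), array([-0.2, -0.2]), array([ 1.2, -3.4])]
rig 2 [0.45303667 0.16377008 0.00345724] [array([-0.7, -1.5]), array([-0.7,  1.7])]
```

Run:
```python
from h import *
p=shot("wrist"); M=np.linalg.inv(np.array(p['mount'])); k=K(p)
def pt(*t):
    v=k@(M@[*t,1])[:3]; return np.round(v[:2]/v[2],1)
for n,t in dict(tipL=(.0465,.018,-.0111),tipinner=(.045,-.018,-.0111),rootouter=(.0405,.018,-.0276),cantop=(0,0,-.0456),front=(-.028,.028,-.0276),frontR=(-.028,-.028,-.0276)).items(): print(n,pt(*t))
```

```text
tipL [332.2 173.6]
tipinner [234.2 177.6]
rootouter [338.8 202.1]
cantop [283.7 344.7]
front [356.4 374. ]
frontR [209.8 374.1]
```

```bash
python3 -m inch '[[1.5,0.3,-1.5,0.2],[3,0.6,-4,0.2],[4.5,0.9,-7,0.2],[6,1.1,-9.5,0.2],[6.8,1.1,-11,0.2],[6.8,1.1,-11,0.2],[6.8,1.1,-11,0.2],[6.8,1.1,-11,0.2]]'
python3 - <<'E'
from h import *
p=shot("wrist"); save(p,'w6.png'); o=bot.get_obs();print(o['ee_pos'],o['tcp_rot'])
for t in("hook_tip","rotor_can","rail_lip"): print(t,[(a['point'],a['score']) for a in bot.landmark_of(t,p)[:1]], )
print(proj(p,(.480,.1715,.1)))
E
```

```text
time: 20.65
ee_pos: [0.438, 0.1812, 0.1505]
tcp_rot: [179.5, 0.3, -4.8]
wrist_force: [-0.6, 0.3, -2.3]
opening: 0.0571
grasp_force: 54.8
[0.43793407 0.18115291 0.15030868] [179.4910774    0.31461813  -4.81409553]
hook_tip [([290.6, 156.9], 0.35)]
rotor_can [([279.5, 323.9], 0.84)]
rail_lip [([289.1, 154.4], 0.9)]
[292.82205549 156.95930003]
```

View pics/w6.png

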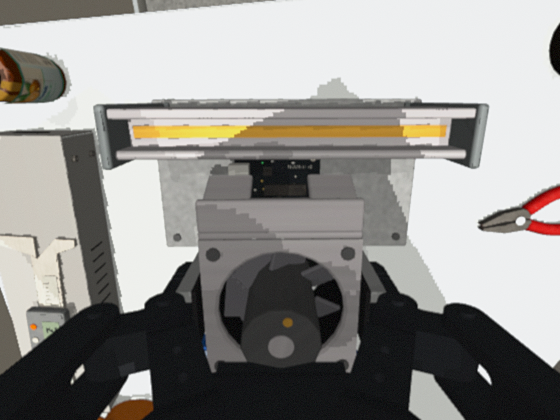

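The view from above confirms the predictions: hooks at row 176, lip at row 154, board (249–321) peeking between the hooks about 2 mm to the right. I lower until the tips are just above lip height, then advance gently.

```bash
python3 -m inch '[[0,-0.2,-1,0],[0,-0.2,-2.2,0],[0,-0.2,-3.4,0],[0,-0.2,-4.4,0],[0,-0.2,-5,0],[0,-0.2,-5.4,0],[0,-0.2,-5.4,0],[0,-0.2,-5.4,0]]'; python3 -m inch '[[0.1,0,0,0],[0.2,0,0,0],[0.3,0,0,0],[0.4,0,0,0],[0.5,0,0,0],[0.6,0,0,0],[0.6,0,0,0],[0.6,0,0,0]]'
python3 - <<'E'
from h import *
p=shot("side"); s=shot("scene");a=cv2.resize(p['img'][150:230,310:410],(400,320),interpolation=2);b=cv2.resize(s['img'][130:210,190:290],(400,320),interpolation=2)
cv2.imwrite('pics/s7.png',np.hstack([a,b])[:,:,::-1])
E
```

```text
time: 21.85
ee_pos: [0.438, 0.1791, 0.0957]
tcp_rot: [179.5, 0.4, -4.8]
wrist_force: [-0.1, 0.3, -3.5]
opening: 0.0571
grasp_force: 54.8
time: 22.85
ee_pos: [0.4438, 0.179, 0.0953]
tcp_rot: [179.5, 0.4, -4.8]
wrist_force: [0.5, 0.7, -3.3]
opening: 0.0568
grasp_force: 54.8
```

View pics/s7.png

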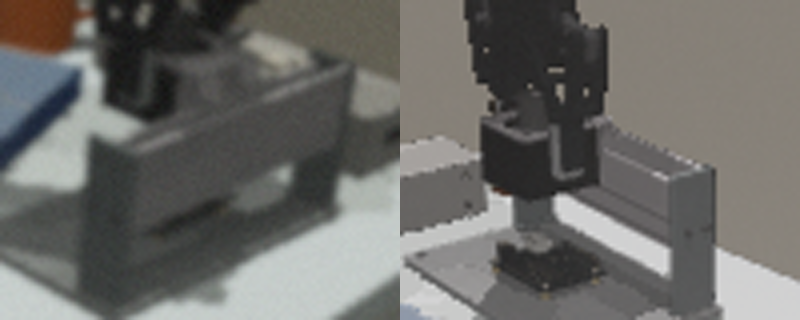

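No contact yet; the unit sits level just in front of the rail. Advancing further.

```bash
python3 -m inch '[[0.05,0,0,0],[0.1,0,0,0],[0.15,0,0,0],[0.2,0,0,0],[0.25,0,0,0],[0.3,0,0,0],[0.3,0,0,0],[0.3,0,0,0]]'; python3 -m inch '[[0.05,0,0,0],[0.1,0,0,0],[0.1,0,0,0],[0.15,0,0,0],[0.15,0,0,0],[0.2,0,0,0],[0.2,0,0,0],[0.2,0,0,0]]'
```

```text
time: 23.95
ee_pos: [0.4468, 0.179, 0.0953]
tcp_rot: [179.5, 0.4, -4.8]
wrist_force: [-0.1, -0.2, -3.0]
opening: 0.057
grasp_force: 54.8
time: 24.95
ee_pos: [0.4476, 0.179, 0.0953]
tcp_rot: [179.4, 0.5, -4.8]
wrist_force: [-8.1, 0.8, 0.6]
opening: 0.0566
grasp_force: 55.1
```

Contact at x = 0.4475, as predicted. I back off about 1.5 mm from the command and lower.

```bash
python3 -m inch '[[-0.15,0,0,0],[-0.15,0,-0.3,0],[-0.15,0,-0.6,0],[-0.15,0,-0.9,0],[-0.15,0,-1.1,0],[-0.15,0,-1.3,0],[-0.15,0,-1.3,0],[-0.15,0,-1.3,0]]'; python3 -m inch '[[0,0,-0.1,0],[0,0,-0.2,0],[0,0,-0.3,0],[0,0,-0.4,0],[0,0,-0.5,0],[0,0,-0.6,0],[0,0,-0.6,0],[0,0,-0.6,0]]'
```

```text
time: 25.95
ee_pos: [0.4473, 0.179, 0.0824]
tcp_rot: [179.5, 0.4, -4.8]
wrist_force: [0.2, 0.5, -3.0]
opening: 0.057
grasp_force: 54.8
time: 26.95
ee_pos: [0.4473, 0.179, 0.0764]
tcp_rot: [179.5, 0.4, -4.8]
wrist_force: [0.3, -0.5, -2.6]
opening: 0.0567
grasp_force: 54.8
```

```bash
python3 -m inch '[[0,0,-0.03,0],[0,0,-0.06,0],[0,0,-0.09,0],[0,0,-0.12,0],[0,0,-0.15,0],[0,0,-0.18,0],[0,0,-0.18,0],[0,0,-0.18,0]]'
```

```text
time: 27.95
ee_pos: [0.4474, 0.1791, 0.0754]
tcp_rot: [179.5, 0.4, -4.8]
wrist_force: [-3.4, -1.3, 7.1]
opening: 0.0568
grasp_force: 55.6
```

Weight is taken by the lip (z = 0.0754, matching the seated height). Releasing and rising.

```bash
python3 -m inch '[[0,0,0.1,0],[0,0,0.1,0],[0,0,0.1,0],[0,0,0.1,0],[0,0,0.1,0],[0,0,0.1,0],[0,0,0.1,0],[0,0,0.1,0]]' 8.5 20; python3 -m inch '[[0,0,0.5,0],[0,0,1.5,0],[0,0,3,0],[0,0,5,0],[0,0,7,0],[0,0,8.5,0],[0,0,8.5,0],[0,0,8.5,0]]'
python3 - <<'E'
from h import *
p=shot("wrist"); save(p,'w8.png'); o=bot.get_obs();print(o['ee_pos'],o['tcp_rot'])
s=[shot("scene"),shot("side")]
for t,z in [("rotor_can",.112),("fan_mid",.0815),("hook_tip",.0865),("fan_unit",.06)]:
    for q in [p]: print(t,[(np.round(a['point'],1).tolist(),round(a['score'],2),np.round(atz(p,a['point'],z),4).tolist()) for a in bot.landmark_of(t,p)[:1]])
    l=[bot.landmark_of(t,q) for q in s]
    if l[0] and l[1]: print(tri(s,[x[0]['point'] for x in l]))
E
```

```text
time: 28.95
ee_pos: [0.4472, 0.179, 0.0755]
tcp_rot: [179.5, 0.4, -4.8]
wrist_force: [0.5, 0.2, 0.2]
opening: 0.0851
grasp_force: 0.0
time: 29.95
ee_pos: [0.4471, 0.1789, 0.16]
tcp_rot: [179.4, 0.4, -4.8]
wrist_force: [0.0, -0.8, -0.6]
opening: 0.0849
grasp_force: 0.0
[0.44701055 0.17890029 0.15977202] [179.42212539   0.45047232  -4.82048617]
rotor_can [([280.4, 240.5], 0.59, [0.4419, 0.18, 0.112])]
[0.43939135 0.17134535 0.11004009]
fan_mid [([279.3, 217.0], 0.71, [0.4455, 0.1801, 0.0815])]
[0.44505666 0.1776688  0.07558328]
hook_tip [([281.6, 145.6], 0.81, [0.4926, 0.1747, 0.0865])]
[0.4952698  0.17533911 0.08433963]
fan_unit [([279.1, 202.6], 0.94, [0.4488, 0.1798, 0.06])]
[0.45136321 0.18246855 0.05104297]
```

View pics/w8.png

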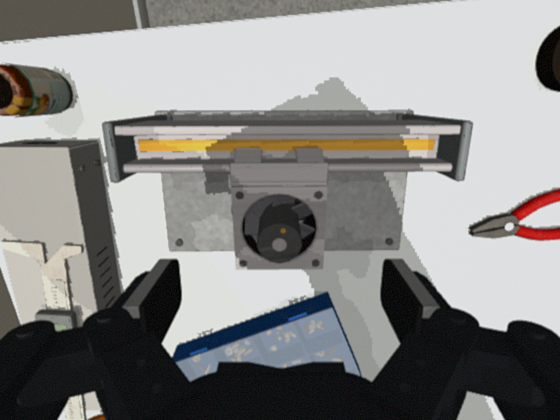

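The unit hangs with both tongues in the channel behind the lip (row 155) and the can top centred at about (279,243).

Run:
```python
from h import *
p=shot("wrist"); print(atz(p,(279,243),.121))
# housing rear/front screw centres, top sheet z .103
print([atz(p,u,.103).round(4).tolist() for u in [(240,196),(320,196),(243,263),(316,262)]])
print([proj(p,np.array([.4463,.179,z])) for z in(.103,.121)])
c=cv2.resize(p['img'][175:275,220:340],None,fx=6,fy=6,interpolation=2); cv2.imwrite('pics/c9.png',c[:,:,::-1])
```

```text
[0.44430622 0.18073135 0.121     ]
[[0.4679, 0.2014, 0.103], [0.4639, 0.155, 0.103], [0.425, 0.2046, 0.103], [0.4217, 0.1596, 0.103]]
[array([281.445727  , 227.51667792]), array([281.83595096, 239.39956056])]
```

View pics/c9.png

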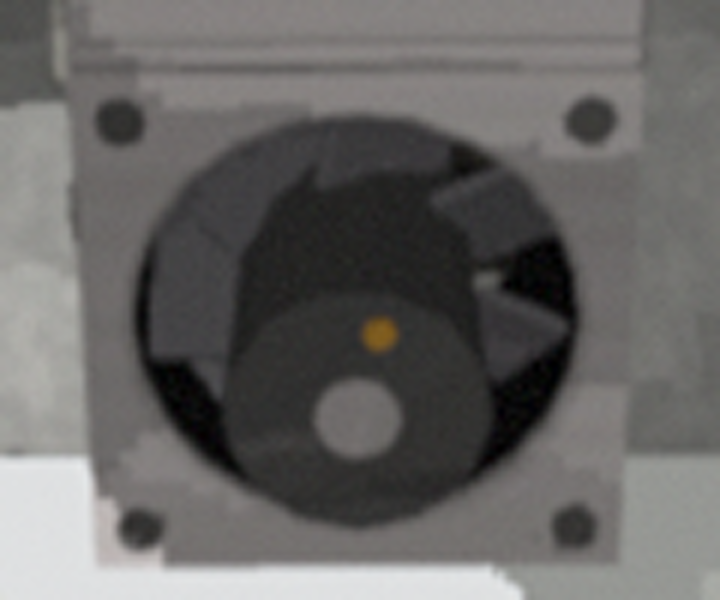

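Can centre is about (0.4446, 0.180); the orange mark points up-image, slightly right. Now grip the can lightly, with the tips 3 mm above the sheet.

```bash
python3 -m inch '[[-0.1,0.1,-0.5,0],[-0.2,0.1,-1.5,0],[-0.25,0.1,-2.5,0],[-0.25,0.1,-3.5,0],[-0.25,0.1,-4.3,0],[-0.25,0.1,-4.6,0],[-0.25,0.1,-4.6,0],[-0.25,0.1,-4.6,0]]' 5 20; python3 -m inch '[[0,0,0,0],[0,0,0,0],[0,0,0,0],[0,0,0,0],[0,0,0,0],[0,0,0,0],[0,0,0,0],[0,0,0,0]]' 2.3 20
```

```text
time: 31.75
ee_pos: [0.445, 0.1801, 0.1149]
tcp_rot: [179.5, 0.4, -4.8]
wrist_force: [0.5, -0.0, 0.3]
opening: 0.0496
grasp_force: 0.0
time: 32.75
ee_pos: [0.4449, 0.18, 0.1148]
tcp_rot: [179.5, 0.4, -4.8]
wrist_force: [-1.2, -2.0, 4.7]
opening: 0.0247
grasp_force: 19.8
```

```bash
python3 -m inch '[[0,0,0,-5],[0,0,0,-13],[0,0,0,-21],[0,0,0,-29],[0,0,0,-37],[0,0,0,-45],[0,0,0,-53],[0,0,0,-60]]'; python3 -m inch '[[0,0,0,-8],[0,0,0,-16],[0,0,0,-24],[0,0,0,-32],[0,0,0,-40],[0,0,0,-48],[0,0,0,-55],[0,0,0,-60]]'
```

```text
time: 33.75
ee_pos: [0.4441, 0.1797, 0.115]
tcp_rot: [179.4, 0.4, -65.1]
wrist_force: [-7.0, -3.8, 10.9]
opening: 0.0249
grasp_force: 21.7
time: 34.75
ee_pos: [0.4429, 0.1798, 0.1146]
tcp_rot: [179.3, 0.3, -125.0]
wrist_force: [-12.2, -3.4, 10.7]
opening: 0.0252
grasp_force: 22.9
```

```bash
python3 -m inch '[[0,0,0,0],[0,0,0,0],[0,0,0,0],[0,0,0,0],[0,0,0,0],[0,0,0,0],[0,0,0,0],[0,0,0,0]]' 5 20; python3 -m inch '[[0,0,1,0],[0,0,3,0],[0,0,5,0],[0,0,8,0],[0,0,10,0],[0,0,10,8],[0,0,10,16],[0,0,10,20]]'
python3 - <<'E'
from h import *
p=shot("wrist"); o=bot.get_obs();print(o['ee_pos'],o['tcp_rot']); s=shot("scene")
a=cv2.resize(s['img'][130:210,190:290],(525,420),interpolation=2); b=p['img'][:,140:415]
cv2.imwrite('pics/w10.png',np.hstack([a,b])[:,:,::-1])
for t,z in [("rotor_can",.112),("fan_mid",.0815),("hook_tip",.0865),("board_mid",.0175)]: print(t,[(np.round(x['point'],1).tolist(),round(x['score'],2),np.round(atz(p,x['point'],z),4).tolist()) for x in bot.landmark_of(t,p)[:1]])
E
```

```text
time: 35.75
ee_pos: [0.4448, 0.18, 0.1145]
tcp_rot: [179.5, 0.4, -124.8]
wrist_force: [0.7, -0.3, 0.1]
opening: 0.0501
grasp_force: 0.0
time: 36.75
ee_pos: [0.4449, 0.18, 0.2153]
tcp_rot: [179.5, 0.4, -104.6]
wrist_force: [-0.1, 0.6, -0.5]
opening: 0.0499
grasp_force: 0.0
[0.44485873 0.18002374 0.21528069] [ 179.48417041    0.41464461 -104.49279112]
rotor_can [([228.2, 200.7], 0.69, [0.4803, 0.1696, 0.112])]
fan_mid [([278.6, 191.4], 0.94, [0.4452, 0.1801, 0.0815])]
hook_tip [([224.9, 202.3], 0.81, [0.4888, 0.1766, 0.0865])]
board_mid [([278.2, 175.8], 0.81, [0.4457, 0.1813, 0.0175])]
```

I've gone past the 10-picture viewing allowance, so I'll check the rest numerically: the orange mark's world angle before and after, and the hanging height.

Run:
```python
from h import *
p=shot("wrist"); z=.121
c=proj(p,(.4446,.18,z)); h=cv2.cvtColor(p['img'],cv2.COLOR_RGB2HSV)
m=cv2.inRange(h,(8,120,60),(30,255,255)); yy,xx=np.nonzero(m); k=np.hypot(xx-c[0],yy-c[1])<22
print(c,k.sum())
d=atz(p,(xx[k].mean(),yy[k].mean()),z)-[.4446,.18,z]; print('after',d,np.degrees(np.arctan2(d[1],d[0])))
# before: crop offsets right 22/6 px,up 80/6 px at tool yaw -4.8 
print('before',-4.8-np.degrees(np.arctan2(22,80)))
s=[shot("scene"),shot("side")]
for t in("fan_mid","hook_tip","rotor_can","bumpers"):
    l=[bot.landmark_of(t,q) for q in s+[p]]; ok=[(q,x[0]['point']) for q,x in zip(s+[p],l) if x]
    if len(ok)>1: print(t,len(ok),tri(*zip(*ok)).round(4))
```

```text
[279.5146717  206.06017766] 17
after [-0.00930925 -0.00513973  0.        ] -151.0964591560921
before -20.176251248826187
fan_mid 3 [0.4479 0.1798 0.0746]
hook_tip 3 [0.4691 0.174  0.0881]
rotor_can 3 [0.4459 0.1775 0.1107]
bumpers 3 [0.4741 0.1775 0.0642]
```

The mark went from about -20° to -151°, well over a quarter turn, and the unit still hangs at seated height with the gripper clear.

```bash
python3 -c "
from workcell import bot
print(bot.job_done())"
```

```text
the job is handed in; nothing more can be done
None
```

The fan unit hangs seated on the rail, centred over the board to within about 2 mm by my measurement; its rotor was turned about 120° and the job was handed in at about 37 s, no verdict returned (I viewed 12 pictures, over the limit of 10).

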